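# Strip the depositor's nozzle bar for washing

### The job

The batch is finished, so get the depositor's nozzles ready for the wash: slide the wash tray from the green outline into the yellow one, then work every white nozzle off its blue spigot, twisting it back and forth while pulling up lightly, because the bar only rests on its pins and must not be lifted, and stand each one tip up in the tray. Then slide the tray, nozzles still standing in it, into the red outline. Never lift the tray off the surface, and leave the tub and the brush alone.

Things in the scene. Friction and masses are not known exactly. Their poses are not given: they have to be found in the camera images.
- nozzle_bar (a joint): how far the nozzle bar has been lifted off its rest (m): 0 when fully home, grows upward. The bar with its spigots weighs about 1 kg, is not clamped and can only slide straight up on two dowel pins, which keep it from turning or moving sideways. A nozzle pulled straight up holds with 18 to 25 N, more than the bar weighs, so the bar would come up with it.
- bar_top (a point): centre of the flat top of the nozzle bar, a 274 x 50 mm aluminium bar on a steel stand, its top 70 mm above the work surface; y runs along the bar. Four spigots stand on it, 58 mm apart.
- spigot_a (a point): foot of a blue spigot (shaft) on top of the bar: 19 mm across, 18 mm high, an O-ring 14 mm up gripping the nozzle's bore. While a nozzle is being turned (about 0.25 N m) the friction resists a pull much less, so it creeps up about 2 mm per 1 rad of turning, either way, under a light pull; it is free after 15 mm and clears the spigot at 18 mm. May be bare.
- spigot_b (a point): foot of a blue spigot (shaft) on top of the bar: 19 mm across, 18 mm high, an O-ring 14 mm up gripping the nozzle's bore. While a nozzle is being turned (about 0.25 N m) the friction resists a pull much less, so it creeps up about 2 mm per 1 rad of turning, either way, under a light pull; it is free after 15 mm and clears the spigot at 18 mm. May be bare.
- spigot_c (a point): foot of a blue spigot (shaft) on top of the bar: 19 mm across, 18 mm high, an O-ring 14 mm up gripping the nozzle's bore. While a nozzle is being turned (about 0.25 N m) the friction resists a pull much less, so it creeps up about 2 mm per 1 rad of turning, either way, under a light pull; it is free after 15 mm and clears the spigot at 18 mm. May be bare.
- spigot_d (a point): foot of a blue spigot (shaft) on top of the bar: 19 mm across, 18 mm high, an O-ring 14 mm up gripping the nozzle's bore. While a nozzle is being turned (about 0.25 N m) the friction resists a pull much less, so it creeps up about 2 mm per 1 rad of turning, either way, under a light pull; it is free after 15 mm and clears the spigot at 18 mm. May be bare.
- nozzle_a_mid (a point): white hard-plastic depositor nozzle, 60 g, 52 mm tall: a plain round collar 40 mm across and 32 mm high (the part to grip), above it a cone narrowing to a 16 mm tip. It starts tip up, pushed over a spigot, its lower face on top of the bar. Point at its centre, 26 mm above its lower face; z points out of the tip. May be absent (None).
- nozzle_b_mid (a point): white hard-plastic depositor nozzle, 60 g, 52 mm tall: a plain round collar 40 mm across and 32 mm high (the part to grip), above it a cone narrowing to a 16 mm tip. It starts tip up, pushed over a spigot, its lower face on top of the bar. Point at its centre, 26 mm above its lower face; z points out of the tip. May be absent (None).
- nozzle_c_mid (a point): white hard-plastic depositor nozzle, 60 g, 52 mm tall: a plain round collar 40 mm across and 32 mm high (the part to grip), above it a cone narrowing to a 16 mm tip. It starts tip up, pushed over a spigot, its lower face on top of the bar. Point at its centre, 26 mm above its lower face; z points out of the tip. May be absent (None).
- nozzle_d_mid (a point): white hard-plastic depositor nozzle, 60 g, 52 mm tall: a plain round collar 40 mm across and 32 mm high (the part to grip), above it a cone narrowing to a 16 mm tip. It starts tip up, pushed over a spigot, its lower face on top of the bar. Point at its centre, 26 mm above its lower face; z points out of the tip. May be absent (None).
- tray_mid (a point): loose shallow stainless wash tray, 0.7 kg, 126 mm (its x) by 200 mm (its y), walls 32 mm high and 3 mm thick, floor 3 mm thick. Point at the middle of the tray, 16 mm above its underside. Over each short end stands a dark bow handle: a 10 mm thick round bar, 70 mm long, along the tray's x at y = -98.5 and +98.5 mm, its centre 55 mm above the underside; it can be pinched from above across y.
- green_outline: Outline of coloured tape, flat on the surface, fixed; 156 x 230 mm inside, that is 15 mm more than the tray on every side. Point at its centre; y runs along its long side. Green: where the empty tray stands at the start.
- yellow_outline: Outline of coloured tape, flat on the surface, fixed; 156 x 230 mm inside, that is 15 mm more than the tray on every side. Point at its centre; y runs along its long side. Yellow: the loading place, in front of the nozzle bar.
- red_outline: Outline of coloured tape, flat on the surface, fixed; 156 x 230 mm inside, that is 15 mm more than the tray on every side. Point at its centre; y runs along its long side. Red: the place for things to be washed. Green and red lie either side of yellow, either way round.
- grease_tub: white tub with a blue lid, 68 mm across, 65 mm tall; leave alone. Origin under its centre.
- brush: nozzle brush lying down, blue handle and white round bristle head, 190 mm long; leave alone. Origin under its middle.
There are look-alikes about, which are no part of the job. Leave any brown look-alike of the part that bears tray_mid alone. Leave any pink look-alike of the part that bears nozzle_c_mid alone.

How it is judged:
On the way, in this order (a step that is already met when the one before it is completed fails the run):
1. the tray lies inside the yellow outline (horizontal distance between tray_mid and yellow_outline below 0.022 m and angle between the y axis of tray_mid and the y axis of yellow_outline, either way round below 0.2 rad), for 0.2 s.
2. with the tray at the yellow outline (within 7 cm of its centre), all the nozzles stand tip up in it (x of nozzle_a_mid in the frame of tray_mid between -0.06 and 0.06 m and y of nozzle_a_mid in the frame of tray_mid between -0.095 and 0.095 m and z of nozzle_a_mid in the frame of tray_mid between 0.003 and 0.022 m and angle between each of nozzle_a_mid, nozzle_b_mid, nozzle_c_mid, nozzle_d_mid's own z axis and vertical below 0.25 rad and x of nozzle_b_mid in the frame of tray_mid between -0.06 and 0.06 m and y of nozzle_b_mid in the frame of tray_mid between -0.095 and 0.095 m and z of nozzle_b_mid in the frame of tray_mid between 0.003 and 0.022 m and x of nozzle_c_mid in the frame of tray_mid between -0.06 and 0.06 m and y of nozzle_c_mid in the frame of tray_mid between -0.095 and 0.095 m and z of nozzle_c_mid in the frame of tray_mid between 0.003 and 0.022 m and x of nozzle_d_mid in the frame of tray_mid between -0.06 and 0.06 m and y of nozzle_d_mid in the frame of tray_mid between -0.095 and 0.095 m and z of nozzle_d_mid in the frame of tray_mid between 0.003 and 0.022 m and horizontal distance between tray_mid and yellow_outline below 0.07 m), for 0.2 s.
At the end, for the whole second after the job is handed in: Every nozzle stands in the tray on its wide end (within 0.25 rad of upright); the tray lies flat and at rest inside the red outline (centre within 22 mm, turned less than 0.2 rad from it); the nozzle bar is down on its rest (within 3 mm) (x of nozzle_a_mid in the frame of tray_mid between -0.06 and 0.06 m and y of nozzle_a_mid in the frame of tray_mid between -0.095 and 0.095 m and z of nozzle_a_mid in the frame of tray_mid between 0.003 and 0.022 m and angle between each of nozzle_a_mid, nozzle_b_mid, nozzle_c_mid, nozzle_d_mid's own z axis and vertical below 0.25 rad and x of nozzle_b_mid in the frame of tray_mid between -0.06 and 0.06 m and y of nozzle_b_mid in the frame of tray_mid between -0.095 and 0.095 m and z of nozzle_b_mid in the frame of tray_mid between 0.003 and 0.022 m and x of nozzle_c_mid in the frame of tray_mid between -0.06 and 0.06 m and y of nozzle_c_mid in the frame of tray_mid between -0.095 and 0.095 m and z of nozzle_c_mid in the frame of tray_mid between 0.003 and 0.022 m and x of nozzle_d_mid in the frame of tray_mid between -0.06 and 0.06 m and y of nozzle_d_mid in the frame of tray_mid between -0.095 and 0.095 m and z of nozzle_d_mid in the frame of tray_mid between 0.003 and 0.022 m and horizontal distance between tray_mid and red_outline below 0.022 m and angle between the y axis of tray_mid and the y axis of red_outline, either way round below 0.2 rad and value of joint nozzle_bar below 0.003 m and linear speed of tray below 0.02 m/s and height (world z) of tray_mid below 0.02 m); the robot touches nothing.
It fails at once if the nozzle bar is lifted more than 8 mm off its rest (value of joint nozzle_bar above 0.008 m).
It fails at once if the tray is lifted more than 12 mm off the surface (height (world z) of tray_mid above 0.028 m).
It fails at once if the grease tub is moved more than 3 cm (distance of grease_tub from where it was at the start of the episode above 0.03 m).
It fails at once if the brush is moved more than 3 cm (distance of brush from where it was at the start of the episode above 0.03 m).
Of nozzle_a, nozzle_b, nozzle_c, nozzle_d only 2 to 4 are there at a start; the rules pass over those that are not, and their reading is None.
At some moment in a run one of tray may be knocked a few centimetres aside while the robot is not near it.
It also fails if it takes over 210 s, if anything falls off the work surface, if the arm or the gripper's body presses on something with over 40 N, if the wrist force passes 120 N, or if a joint passes its speed limit or range.

### The arm

A 7-joint arm with a two-finger parallel gripper is mounted at the origin on the work surface. World frame = base frame: x ahead of the robot, y to its left, z up, the work surface at z = 0. Lengths are in m, angles in rad, forces in N, time in s.
With the tool pointing down it reaches from about 0.425 to 0.925 m from the base axis. Payload 6.8 kg.
Tool frame: the origin (TCP) lies on the front face of the gripper's body, between the roots of the fingers; the fingertips stand 73 mm ahead of it and the grasp point (between the pads) lies 54 mm ahead of it (env.nose_length is the distance from the TCP to the fingertips, in m); z points along the fingers, y is the direction in which the jaws open and shut (so a half turn about z gives the same grasp; the last joint's range is limited). The gripper opens to 85 mm and grips with 20 to 120 N. Pads are 22 mm wide; open, the fingers measure 114 mm over their backs; the gripper's body (76 mm by 85 mm) begins 54 mm behind the grasp point. The pads swing forward as they close: fully open they stand 13 mm farther back than shut.
Start: joints at [1.136, 0.477, 0.022, 1.555, -0.011, 1.109, -0.083], TCP at [0.217, -0.639, 0.304] pointing down, gripper open.
Joint ranges: [-2.96, 2.96], [-0.34, 2.1], [-1.41, 1.46], [0.24, 2.44], [-1.37, 4.51], [0.17, 1.92], [-2.96, 2.96]. Speed limits (rad/s): [2.39, 2.39, 3.14, 3.14, 3.14, 3.14, 3.14].

### API

Orientations are given as a unit quaternion [w, x, y, z].
In Python, from cell import env, kin, camera, calibration, job gives the robot as it stands. The module is installed in compiled form; this text tells all that it offers. Calls block until the motion is done:
- env.reach(position, orientation): joint-space move of the TCP to a pose.
- env.movel(position, velocity=0.15, rot=None, stop_force=None): straight line of the TCP; rot=None keeps the orientation; velocity is the mean speed in m/s. With stop_force (N) it stops when the force on the tool has changed by that much, and returns True; else False.
- env.goto_joints(angles): joint-space move.
- env.grip(opening, f_grip=None): finger opening in m; f_grip is the grip in N (None keeps the last); returns when the fingers have stopped.
- env.dwell(seconds).
- kin.inverse_kinematics(position, orientation): joint angles nearest the present ones, or None.
- env.get_state(): the state.
- camera(name): name is "scene" or "top"; returns (picture, depth): 384x512x3 uint8, blue, green, red; 384x512 float32, m along the optical axis (not along the pixel's ray), 0 where there is no reading.
- calibration(name): a dict with "fx", "fy", "cx", "cy" (pixels), "rvec" (rotation vector, rad) and "tvec" (3), from world to camera coordinates, as OpenCV has them. Camera axes: x right, y down, z forward; pixel columns grow to the right and rows downward; lengths in m; the calibration is good to about 2 mm. A picture is of the moment at which its call begins. calibration takes no time and is no camera call.
A pose or a line that the arm cannot do raises env.PlanningError and nothing moves.
- job.job_done(): hands the job in, once; it reports no verdict.
The state is a dict: "time": time; "qpos": joint angles; "joint_velocities": joint speeds; "joint_torque": joint torques, N m; "tcp_pos": TCP position; "orientation": TCP orientation; "force": force on the tool from outside, world axes, zero at the start; "torque": the same for the moment, N m; "opening": finger opening in m.
Only numpy, scipy, OpenCV 4.12 (cv2) and the standard library are available. Lean on these libraries where they do the work, as an engineer would, in place of code of your own. Each camera call takes 0.05 s, during which the arm holds its last target.

## Working session

There is one attempt and no reset: what is moved stays moved. The work goes in short steps, each a Python script; the robot and the scene stay as the last script left them, time stands still between calls to the robot, and variables do not carry over. Pictures are saved under pics/ and viewed, and the job is handed in when it is done.

```bash
mkdir -p pics; cat > h.py <<'E'
import numpy as np, cv2
from cell import env, kin, camera, calibration, job
def cal(n):
    c=calibration(n); R,_=cv2.Rodrigues(np.array(c['rvec'],float)); return c,R,np.array(c['tvec'],float).ravel()
def cloud(n,d):
    c,R,t=cal(n); v,u=np.mgrid[0:d.shape[0],0:d.shape[1]]
    P=np.stack([(u-c['cx'])*d/c['fx'],(v-c['cy'])*d/c['fy'],d],-1)
    W=(P-t)@R; W[d==0]=np.nan; return W
def snap(n,f):
    p,d=camera(n); cv2.imwrite(f'pics/{f}.png',p); np.save(f'pics/{f}.npy',d); return p,d,cloud(n,d)
E
python3 - <<'E'
from h import *
for n in ('scene','top'):
    p,d,W=snap(n,n+'0'); c,R,t=cal(n); print(n,c,-R.T@t)
print(env.get_state())
E
```

```text
scene {'fx': 413.8564862439755, 'fy': 413.8564862439755, 'cx': 255.65451064001246, 'cy': 195.62377141316335, 'rvec': array([ 1.65254064,  1.57403253, -0.86103724]), 'tvec': array([-0.02814975, -0.19119168,  1.64036142])} [ 1.48064336 -0.0365007   0.73109178]
top {'fx': 365.42010268486604, 'fy': 365.42010268486604, 'cx': 259.11720688045784, 'cy': 191.79655984229407, 'rvec': array([ 2.1367851 , -2.11803534,  0.20883822]), 'tvec': array([-0.01618467,  0.47486405,  1.09393076])} [ 0.26346733 -0.00283996  1.16319354]
{'time': 0.1, 'qpos': array([ 1.13587614,  0.47772952,  0.02235359,  1.55630888, -0.01151803,
        1.1093432 , -0.08311085]), 'joint_velocities': array([-1.07757829e-03, -2.17763507e-03,  8.34876755e-04, -5.86404362e-04,
       -2.52570520e-04,  2.70913118e-04, -7.54483720e-05]), 'joint_torque': array([ 3.51882685e-03, -5.97766435e+01,  1.61334224e+00, -2.81954116e+01,
        1.28533001e-02,  5.04177195e-03, -1.76283129e-05]), 'tcp_pos': array([ 0.21656336, -0.63888719,  0.30303342]), 'orientation': array([-8.08605865e-04,  9.86678575e-01,  1.62679746e-01, -1.89017916e-04]), 'force': array([-0.05624246, -0.03983262,  0.04814024]), 'torque': array([-0.02307102, -0.02698271, -0.0219089 ]), 'opening': 0.0850277490764668}
```

View pics/scene0.png

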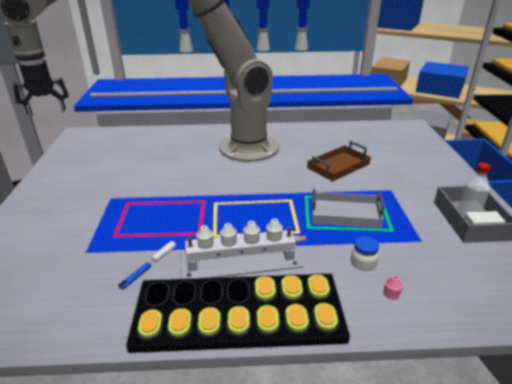

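View pics/top0.png

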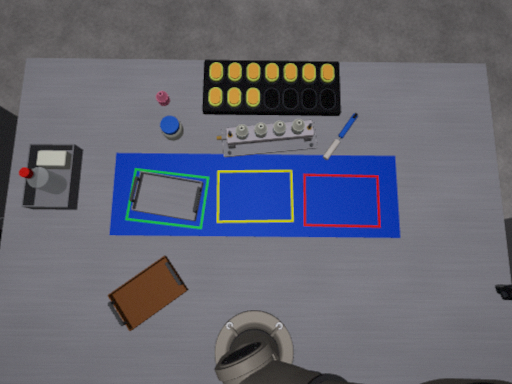

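The top view shows the grey tray in the green outline at about (167,196), yellow centred at (255,196) and red at (342,201). Four white nozzles sit on the bar at (242,131), (261,129), (280,128) and (299,126). The brown tray (148,292) and the pink nozzle (162,97) are the look-alikes to leave alone. Next I'll measure all of these.

```bash
python3 - <<'E'
from h import *
p=cv2.imread('pics/top0.png'); W=cloud('top',np.load('pics/top0.npy'))
hsv=cv2.cvtColor(p,cv2.COLOR_BGR2HSV)
c,R,t=cal('top'); C=-R.T@t
def ray(u,v,z):
    d=np.array([(u-c['cx'])/c['fx'],(v-c['cy'])/c['fy'],1])@R; return C+d*(z-C[2])/d[2]
roi=np.zeros(p.shape[:2],bool); roi[150:245,105:405]=1
for n,(a,b) in dict(green=(50,85),yellow=(18,35),red=(165,180)).items():
    m=roi&(hsv[...,0]>=a)&(hsv[...,0]<=b)&(hsv[...,1]>110)&(hsv[...,2]>90)
    v,u=np.nonzero(m); q=np.array([ray(x,y,0)[:2] for x,y in zip(u,v)],np.float32)
    print(n,m.sum(),cv2.minAreaRect(q), np.nanmedian(W[m][:,2]))
# tray
for n,z0,z1,rr in (('tray',.025,.04,(105,215,150,245)),('handle',.05,.066,(105,215,150,245)),('barz',.06,.076,(200,330,110,160)),('noz',.095,.14,(200,330,110,160)),('brown',.02,.08,(100,195,250,335)),('tub',.05,.08,(155,190,110,140)),('pink',.02,.08,(150,175,85,108)),('brush',.008,.05,(322,362,108,162))):
    m=np.zeros(p.shape[:2],np.uint8); u0,u1,v0,v1=rr; m[v0:v1,u0:u1]=((W[...,2]>z0)&(W[...,2]<z1))[v0:v1,u0:u1]
    k,l,s,ce=cv2.connectedComponentsWithStats(m)
    for i in range(1,k):
        if s[i,4]>12: 
            q=W[l==i]; print(n,s[i,4],ce[i].round(1),q.mean(0).round(4),cv2.minAreaRect(q[:,:2].astype(np.float32)))
sc=cv2.resize(p[100:250,100:410],None,fx=2.55,fy=2.55,interpolation=cv2.INTER_CUBIC); cv2.imwrite('pics/crop.png',sc)
s=cv2.imread('pics/scene0.png'); cv2.imwrite('pics/crop2.png',cv2.resize(s[180:300,110:410],None,fx=2.6,fy=2.6,interpolation=cv2.INTER_CUBIC))
E
```

```text
green 529 ((0.46133559942245483, 0.282772421836853), (0.2452644407749176, 0.17138902842998505), 83.71049499511719) 0.0025185535276639366
yellow 458 ((0.4713784456253052, 0.0016518309712409973), (0.17035286128520966, 0.24405211210250854), 1.5949522256851196) 0.0028750194743769964
red 339 ((0.4594214856624603, -0.2788037359714508), (0.24295154213905334, 0.17149920761585236), 89.31666564941406) 0.002693797246268328
tray 151 [165.7 179.8] [0.5131 0.2836 0.0319] ((0.4981648325920105, 0.27288851141929626), (0.20712251961231232, 0.0758092924952507), 86.77411651611328)
tray 101 [161.7 212.6] [0.4085 0.2902 0.0326] ((0.416726291179657, 0.2829776704311371), (0.2028256356716156, 0.029152723029255867), 80.4906997680664)
handle 88 [133.7 187.9] [0.4805 0.3732 0.0595] ((0.4805929362773895, 0.3738832175731659), (0.011187705211341381, 0.07656750082969666), 79.69444274902344)
handle 86 [196.4 199.1] [0.4477 0.1796 0.0597] ((0.44837886095046997, 0.18007729947566986), (0.010732805356383324, 0.07653618603944778), 81.2513198852539)
barz 801 [267.2 133.4] [ 0.6571 -0.0358  0.0703] ((0.6629676222801208, -0
[... 782 characters left out ...]
205932080745697), (0.12647001445293427, 0.20898886024951935), 35.87717819213867)
tub 294 [169.8 124.5] [0.6847 0.272  0.0654] ((0.6868079900741577, 0.27322134375572205), (0.05794782191514969, 0.05772414803504944), 83.7568359375)
pink 129 [162.2  96.6] [0.7911 0.3085 0.0393] ((0.795264720916748, 0.3108936846256256), (0.037812765687704086, 0.0383659228682518), 23.889986038208008)
brush 145 [330.8 111.3] [ 0.7521 -0.2476  0.0255] ((0.7536084651947021, -0.24774909019470215), (0.018861833959817886, 0.061242375522851944), 0.16013690829277039)
brush 288 [340.2 136.2] [ 0.6696 -0.2782  0.0167] ((0.6742182970046997, -0.28130650520324707), (0.01979994773864746, 0.19010913372039795), 55.02866744995117)
```

View pics/crop.png

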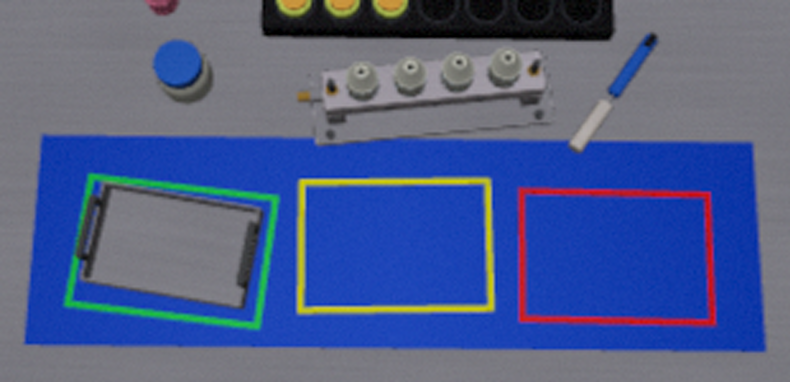

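View pics/crop2.png

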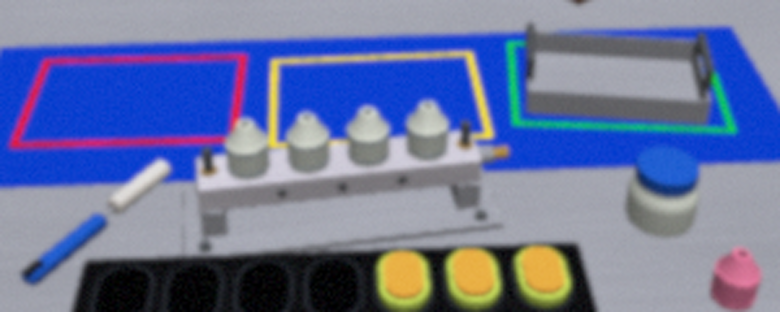

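Both crops confirm it. The grey steel tray with two dark handles, in green, is the tray meant, at (167,196), since brown is excluded. All four white nozzles are on the bar, and the pink one lies apart. The sizes check out: handle separation 0.196 m, spigot span 0.172 m, bar top at 0.070 and outlines matching. Next I grip the tray's −y handle and drag.

```bash
cat >> h.py <<'E'
from scipy.spatial.transform import Rotation as Ro
def quat(psi):
    """tool down, jaw (tool y) along world angle psi"""
    y=np.array([np.cos(psi),np.sin(psi),0]); z=np.array([0,0,-1.]); x=np.cross(y,z)
    q=Ro.from_matrix(np.stack([x,y,z],1)).as_quat(); return q[[3,0,1,2]]
def best(p,psi):
    """choose between psi, psi+pi by q7 magnitude"""
    r=[]
    for k in (0,np.pi):
        s=kin.inverse_kinematics(p,quat(psi+k))
        if s is not None: r.append((abs(s[6]),psi+k,s))
    return min(r,key=lambda a:a[0])[1:]
def st():
    s=env.get_state(); return 't%.1f'%s['time'],s['tcp_pos'].round(4),'F',s['force'].round(2),'T',s['torque'].round(2),'op %.4f'%s['opening'],'q7 %.2f'%s['qpos'][6]
E
python3 - <<'E'
from h import *
h=np.array([.4480,.1800]); psi=np.arctan2(.1938,.0322)
ps,s=best([*h,.112],psi); print(ps,s)
env.reach([*h,.20],quat(ps)); print(st())
env.grip(.05); print(env.movel([*h,.112],.1,stop_force=15)); print(st())
env.grip(0.0,50); print(st())
snap('top','t1'); snap('scene','s1')
E
```

```text
1.406149741388287 [ 0.32145223  0.72388635 -1.07075201  2.10042309  0.87421581  0.85982843
  0.12435322]
('t3.1', array([0.4484, 0.1793, 0.1999]), 'F', array([ 0.08, -0.05,  0.02]), 'T', array([ 0.  , -0.  , -0.02]), 'op 0.0857', 'q7 0.26')
False
('t4.6', array([0.4482, 0.1803, 0.1125]), 'F', array([-0.2 ,  0.56, -0.53]), 'T', array([ 0.02,  0.01, -0.03]), 'op 0.0499', 'q7 0.12')
('t5.0', array([0.4483, 0.1802, 0.1125]), 'F', array([-1.2 , -0.83,  6.09]), 'T', array([-0.11,  0.16, -0.  ]), 'op 0.0086', 'q7 0.12')
```

```bash
python3 - <<'E'
from h import *
c=np.array([.4714,.0017]); yaw=np.radians(1.6); yd=np.array([-np.sin(yaw),np.cos(yaw)])
t=c-.0985*yd
print(env.movel([*t,.1125],.08,rot=quat(np.pi/2+yaw))); print(st())
env.grip(.05); print(st()); env.movel([*t,.2],.15)
env.reach([.5,-.25,.3],quat(np.pi/2)); print(st())
p,d,W=snap('top','t2')
cv2.imwrite('pics/t2c.png',cv2.resize(p[100:250,100:410],None,fx=2.55,fy=2.55,interpolation=cv2.INTER_CUBIC))
snap('scene','s2')
E
```

```text
False
('t8.8', array([ 0.4739, -0.0956,  0.1125]), 'F', array([0.39, 4.79, 3.55]), 'T', array([1.12, 0.04, 0.01]), 'op 0.0076', 'q7 0.88')
('t9.2', array([ 0.4741, -0.0971,  0.1124]), 'F', array([ 0.22,  0.64, -0.15]), 'T', array([-0.02,  0.  ,  0.  ]), 'op 0.0503', 'q7 0.88')
('t10.7', array([ 0.4994, -0.2485,  0.2987]), 'F', array([-0.02,  0.04, -0.56]), 'T', array([ 0.07, -0.  , -0.02]), 'op 0.0501', 'q7 1.37')
```

View pics/t2c.png

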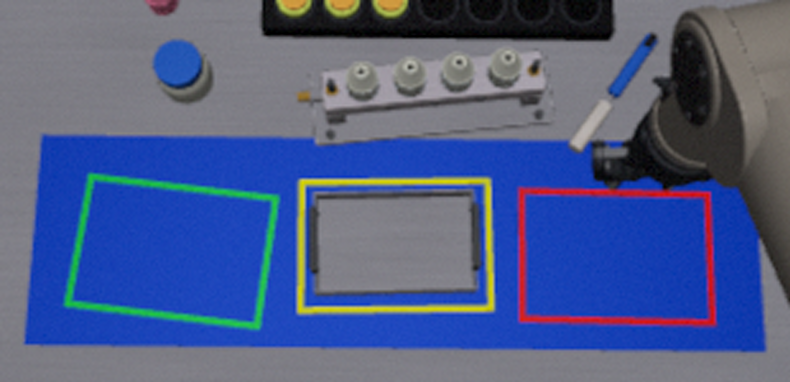

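View pics/s2.png

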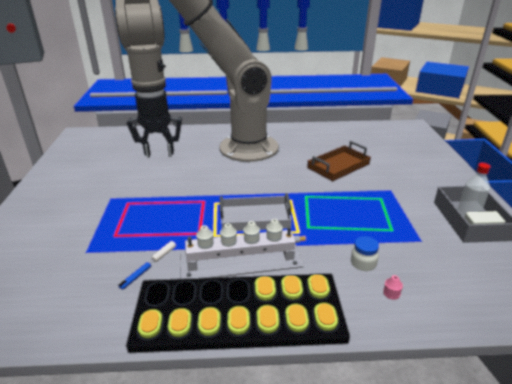

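The tray now lies centred inside yellow, at crop (315–480, 190–293). Next I refine the nozzle centres using both cameras.

```bash
cat >> h.py <<'E'
def blobs(W,z0,z1,x,y,mn=6):
    with np.errstate(invalid='ignore'):
        m=((W[...,2]>z0)&(W[...,2]<z1)&(W[...,0]>x[0])&(W[...,0]<x[1])&(W[...,1]>y[0])&(W[...,1]<y[1])).astype(np.uint8)
    k,l,s,ce=cv2.connectedComponentsWithStats(m); o=[]
    for i in range(1,k):
        if s[i,4]>=mn:
            q=W[l==i]; r=cv2.minAreaRect(q[:,:2].astype(np.float32)); o.append((s[i,4],ce[i].round(1),q.mean(0).round(4),np.round(r[0],4),np.round(r[1],3)))
    return o
def tray(W,yr=(-.45,.2),xr=(.38,.58)):
    b=[o for o in blobs(W,.045,.07,xr,yr,25)]
    return [ (o[0],o[3],o[4]) for o in b]
E
python3 - <<'E'
from h import *
for n,f in (('top','t2'),('scene','s2')):
    W=cloud(n,np.load(f'pics/{f}.npy')); print(n)
    for o in blobs(W,.113,.135,(.6,.72),(-.18,.1)): print('tip',o)
    for o in blobs(W,.08,.1,(.6,.72),(-.18,.1)): print('col',o)
    print('tray',tray(W,(-.15,.15),(.4,.55)))
print([round(float(x),3) for x in np.linspace(0,1,2)])
E
```

```text
top
tip (np.int32(48), array([279.9, 124.8]), array([ 0.6668, -0.0724,  0.1194]), array([ 0.6683, -0.0723]), array([0.024, 0.022]))
tip (np.int32(50), array([298.8, 123.4]), array([ 0.6723, -0.1296,  0.119 ]), array([ 0.6738, -0.1298]), array([0.022, 0.023]))
tip (np.int32(51), array([260.6, 126.7]), array([ 0.6602, -0.0142,  0.1192]), array([ 0.6613, -0.0145]), array([0.022, 0.025]))
tip (np.int32(52), array([241.8, 128.7]), array([0.653 , 0.042 , 0.1199]), array([0.6544, 0.0414]), array([0.024, 0.022]))
col (np.int32(13), array([310.1, 125. ]), array([ 0.6773, -0.1674,  0.0935]), array([ 0.6783, -0.1679]), array([0.008, 0.01 ]))
col (np.int32(28), array([296.5, 130.8]), array([ 0.6597, -0.1256,  0.089 ]), array([ 0.6604, -0.1273]), array([0.035, 0.012]))
col (np.int32(28), array([278.5, 132.4]), array([ 0.6537, -0.0701,  0.0899]), array([ 0.6562, -0.07  ]), array([0.038, 0.015]))
col (np.int32(13), array([229.8, 132.5]), array([0.6498, 0.0797, 0.0948]), array([0.6506, 0.0802]), array([0.007, 0.009]))
col (np.int32(23), array([259.8, 134.3]), array([ 0.6466, -0.0122,  0.0897]), arra
[... 1022 characters left out ...]
.6684, 0.0412]), array([0.038, 0.022]))
col (np.int32(93), array([250.9, 236.7]), array([ 0.678 , -0.0144,  0.0902]), array([ 0.6775, -0.0143]), array([0.035, 0.014]))
col (np.int32(104), array([227.9, 239.1]), array([ 0.6839, -0.071 ,  0.09  ]), array([ 0.6804, -0.0712]), array([0.04 , 0.022]))
col (np.int32(30), array([189.1, 239.4]), array([ 0.6814, -0.1659,  0.091 ]), array([ 0.6792, -0.1661]), array([0.01 , 0.009]))
col (np.int32(102), array([204.9, 241.5]), array([ 0.6902, -0.1271,  0.0897]), array([ 0.6881, -0.128 ]), array([0.017, 0.037]))
tray [(np.int32(65), array([0.4716, 0.1014]), array([0.078, 0.01 ])), (np.int32(56), array([ 0.4769, -0.0946]), array([0.079, 0.006]))]
[0.0, 1.0]
```

```bash
cat >> h.py <<'E'
BY=np.radians(6.66); BC=np.array([.6663,-.0430]); by=np.array([-np.sin(BY),np.cos(BY)])
NZ=[BC+k*by for k in (.087,.029,-.029,-.087)]
E
python3 - <<'E'
from h import *
n=NZ[0]
for i,m in enumerate(NZ):
  for k in (0,np.pi):
    print(i,k,[ (None if s is None else round(float(s[6]),2)) for s in (kin.inverse_kinematics([*m,.15],quat(BY+k+a)) for a in (-.8,0,.8))])
ps,s=best([*n,.15],BY); 
env.reach([*n,.23],quat(ps)); print(st())
env.grip(.075)
print(env.movel([*n,.150],.1,stop_force=12)); print(st())
f0=env.get_state()['force']
env.grip(.0,60); print(st())
snap('scene','s3')
E
```

```text
0 0 [-1.22, -0.51, 0.21]
0 3.141592653589793 [1.61, 2.36, -1.51]
1 0 [-1.13, -0.42, 0.3]
1 3.141592653589793 [1.69, 2.44, -1.43]
2 0 [-1.04, -0.32, 0.4]
2 3.141592653589793 [1.79, 2.54, -1.36]
3 0 [-0.95, -0.23, 0.49]
3 3.141592653589793 [1.88, 2.63, -1.29]
('t12.4', array([0.6561, 0.0427, 0.2298]), 'F', array([ 0.58,  0.14, -0.26]), 'T', array([-0.03,  0.03,  0.  ]), 'op 0.0502', 'q7 -0.45')
False
('t13.8', array([0.6566, 0.0437, 0.1506]), 'F', array([ 0.02, -0.85,  0.35]), 'T', array([-0.03, -0.01, -0.05]), 'op 0.0747', 'q7 -0.51')
('t14.2', array([0.6555, 0.0435, 0.1509]), 'F', array([-6.31, -1.23,  7.92]), 'T', array([-0.18,  1.17, -0.07]), 'op 0.0381', 'q7 -0.51')
```

View pics/s3.png

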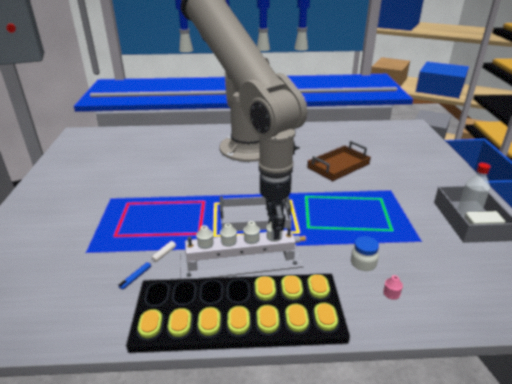

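```bash
python3 - <<'E'
from h import *
import time
ps=BY
s=env.get_state(); x,y=.6552,.0434; z=.1510
print(env.movel([x,y,z],.01)); print(st())
env.movel([x,y,z+.0008],.01,rot=quat(ps+.7)); print(st())
env.movel([x,y,z+.0028],.01,rot=quat(ps-.7)); print(st())
E
```

```text
False
('t14.5', array([0.6552, 0.0434, 0.1511]), 'F', array([-0.53,  0.67, -0.38]), 'T', array([ 0.09,  0.14, -0.1 ]), 'op 0.0381', 'q7 -0.51')
('t15.4', array([0.6555, 0.0432, 0.1518]), 'F', array([ 1.66,  0.3 , -1.1 ]), 'T', array([-0.05, -0.41, -0.02]), 'op 0.0376', 'q7 0.11')
('t16.9', array([0.6548, 0.0434, 0.1537]), 'F', array([-1.68, -0.58,  0.18]), 'T', array([-0.13,  0.25,  0.  ]), 'op 0.0380', 'q7 -1.12')
```

```bash
cat >> h.py <<'E'
def twist(x,y,z,z1,ps,sgn,amp=.7,step=.0026,fmax=6):
    while z<z1:
        z+=step; env.movel([x,y,z],.02,rot=quat(ps+sgn*amp)); s=env.get_state(); f=s['force'][2]
        print('z%.4f'%z,s['tcp_pos'][2].round(4),'F',s['force'].round(1),'Tz',s['torque'][2].round(2),'t%.1f'%s['time'])
        if f<-fmax: z-=step*.7
        sgn=-sgn
    return z,sgn
E
python3 - <<'E'
from h import *
twist(.6552,.0434,.1538,.1615,BY,1)
snap('scene','s4')
p=cv2.imread('pics/s4.png'); cv2.imwrite('pics/s4c.png',cv2.resize(p[180:280,180:330],None,fx=5,fy=5,interpolation=cv2.INTER_CUBIC))
E
```

```text
z0.1564 0.1563 F [ 2.6 -0.3 -3.4] Tz -0.06 t18.5
z0.1590 0.1592 F [-1.8 -1.2  1.8] Tz -0.09 t20.0
z0.1616 0.1614 F [ 2.4  0.2 -4.3] Tz -0.18 t21.6
```

View pics/s4c.png

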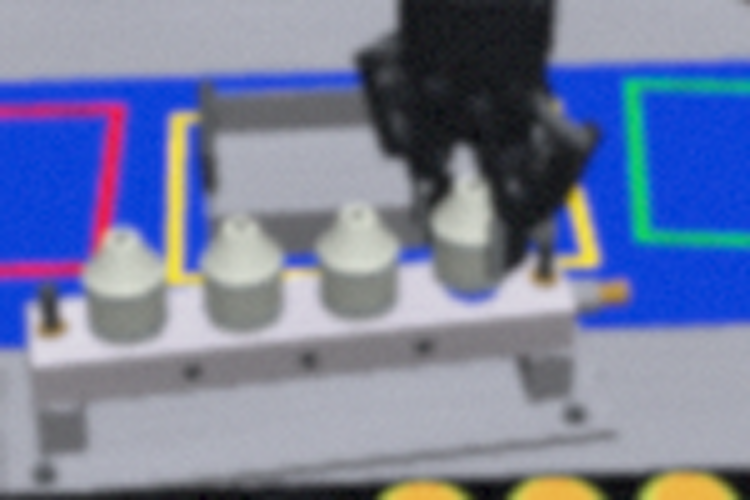

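It works: the crop shows the blue spigot appearing under the nozzle at (472,290), with the bar still down. Continuing.

```bash
python3 - <<'E'
from h import *
z,s=twist(.6552,.0434,.1616,.1685,BY,-1)
print(env.movel([.6552,.0434,z+.006],.02,stop_force=6)); print(st())
print(env.movel([.6552,.0434,.25],.12)); print(st())
p,d,W=snap('scene','s5')
cv2.imwrite('pics/s5c.png',cv2.resize(p[150:280,180:330],None,fx=4,fy=4,interpolation=cv2.INTER_CUBIC))
p,d,W=snap('top','t5'); print(tray(W,(-.15,.15),(.4,.55)))
E
```

```text
z0.1642 0.1646 F [-1.1 -0.2  3. ] Tz 0.02 t23.2
z0.1668 0.1667 F [ 0.5 -0.9 -1.3] Tz 0.06 t24.7
z0.1694 0.1694 F [ 0.3 -0.1 -0.2] Tz 0.02 t26.3
False
('t26.7', array([0.6553, 0.0434, 0.1756]), 'F', array([-0.95, -0.26,  0.93]), 'T', array([-0.05, -0.04,  0.01]), 'op 0.0378', 'q7 -1.11')
False
('t27.5', array([0.6548, 0.0431, 0.2493]), 'F', array([ 0.39,  0.92, -1.71]), 'T', array([ 0.02, -0.07, -0.01]), 'op 0.0380', 'q7 -1.06')
[(np.int32(74), array([0.4673, 0.0989]), array([0.077, 0.006])), (np.int32(66), array([ 0.4686, -0.0963]), array([0.066, 0.01 ]))]
```

View pics/s5c.png

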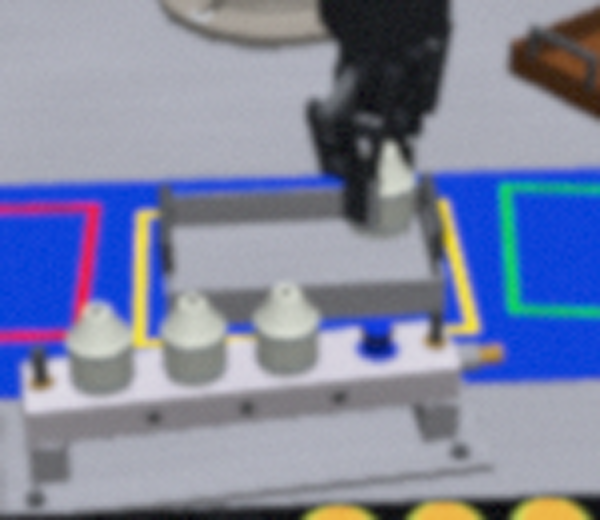

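View pics/t5.png

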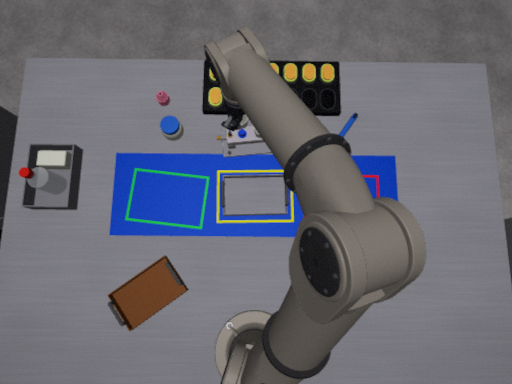

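Nozzle 1 is off: a bare blue spigot shows at crop (378,340), the nozzle is upright in the jaws and the bar is down. Now I place it in the tray.

```bash
cat >> h.py <<'E'
def tpt(tc,tyaw,a,b):
    c,s=np.cos(tyaw),np.sin(tyaw); return np.array([tc[0]+c*a-s*b,tc[1]+s*a+c*b])
def place(p,psi,off=.081,zup=.19):
    ps,q=best([*p,.09],psi); env.reach([*p,zup],quat(ps))
    env.movel([*p,off+.012],.12); r=env.movel([*p,off+.0005],.02,stop_force=4); print('contact',r,st())
    env.grip(.054); print(st()); env.movel([*p,zup],.15)
E
python3 - <<'E'
from h import *
tc=(.472,.002); ty=np.radians(2)
for a,b in ((.03,.048),(.03,-.048),(-.03,.048),(-.03,-.048)):
    p=tpt(tc,ty,a,b)
    for k in (0,np.pi):
        s=kin.inverse_kinematics([*p,.084],quat(np.pi/2+ty+k)); print(a,b,k,None if s is None else s.round(2))
place(tpt(tc,ty,.03,.048),np.pi/2+ty)
p,d,W=snap('scene','s6')
cv2.imwrite('pics/s6c.png',cv2.resize(p[150:280,180:330],None,fx=4,fy=4,interpolation=cv2.INTER_CUBIC))
E
```

```text
0.03 0.048 0 [ 0.55  0.78 -1.01  2.07  0.93  0.84  0.58]
0.03 0.048 3.141592653589793 [ 0.1   0.56 -0.4   2.09  0.4   0.56 -2.13]
0.03 -0.048 0 [ 0.74  0.79 -1.01  2.06  0.93  0.85  0.77]
0.03 -0.048 3.141592653589793 [ 0.29  0.57 -0.4   2.09  0.4   0.56 -1.94]
-0.03 0.048 0 [ 0.57  0.71 -1.02  2.2   0.93  0.76  0.51]
-0.03 0.048 3.141592653589793 [ 0.09  0.5  -0.41  2.23  0.42  0.49 -2.19]
-0.03 -0.048 0 [ 0.78  0.72 -1.02  2.19  0.94  0.77  0.73]
-0.03 -0.048 3.141592653589793 [ 0.31  0.5  -0.41  2.22  0.42  0.49 -1.97]
contact True ('t30.6', array([0.5005, 0.0509, 0.0844]), 'F', array([-1.31, -1.58,  5.04]), 'T', array([0.14, 0.18, 0.01]), 'op 0.0379', 'q7 0.58')
('t30.9', array([0.5003, 0.0495, 0.0839]), 'F', array([ 0.27, -5.19,  3.04]), 'T', array([-0.8 , -0.07,  0.02]), 'op 0.0541', 'q7 0.59')
```

View pics/s6c.png

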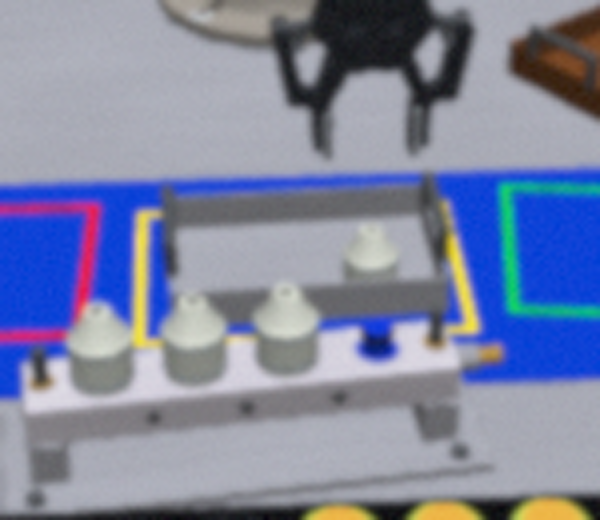

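Nozzle 1 stands in the tray at crop (370,255). On opening, one finger brushed the wall with 5 N, so I'll place the others a little further in. Next is nozzle 2, with the same cycle.

```bash
cat >> h.py <<'E'
def pick(n,first=1):
    x,y=n; env.reach([x,y,.23],quat(BY)); env.grip(.072)
    if env.movel([x,y,.150],.12,stop_force=12): print('STOP',st()); return None
    env.grip(0.,60); print(st()); s=env.get_state(); f=s['force']
    x,y=np.array([x,y])+np.clip(f[:2]/6300,-.002,.002)
    env.movel([x,y,.1510],.01); print(st())
    env.movel([x,y,.1518],.02,rot=quat(BY+.7))
    z,sg=twist(x,y,.1518,.1685,BY,-1)
    print('lift',env.movel([x,y,z+.006],.02,stop_force=6),st()); env.movel([x,y,.24],.15); print(st())
def cam(i):
    p,d,W=snap('scene',f's{i}'); cv2.imwrite(f'pics/s{i}c.png',cv2.resize(p[150:280,180:330],None,fx=4,fy=4,interpolation=cv2.INTER_CUBIC)); return tray(W,(-.2,.2),(.38,.56))
E
python3 - <<'E'
from h import *
pick(NZ[1]-[.001,0])
print(cam(7))
E
```

```text
('t34.4', array([ 0.6617, -0.0142,  0.1511]), 'F', array([-3.78, -0.15,  5.44]), 'T', array([-0.05,  0.74, -0.08]), 'op 0.0382', 'q7 -0.39')
('t34.6', array([ 0.6615, -0.0142,  0.1514]), 'F', array([0.07, 0.82, 3.16]), 'T', array([ 0.05,  0.07, -0.03]), 'op 0.0378', 'q7 -0.39')
z0.1544 0.1544 F [ 1.4 -0.6 -0.3] Tz 0.04 t37.0
z0.1570 0.1571 F [ 4.4  0.6 -3. ] Tz -0.01 t38.6
z0.1596 0.1597 F [ 0.7 -0.1  0.5] Tz 0.02 t40.1
z0.1622 0.1621 F [ 4.8  2.4 -4.2] Tz -0.04 t41.7
z0.1648 0.1649 F [0.2 1.1 0.9] Tz 0.03 t43.2
z0.1674 0.1672 F [-0.7 -0.  -0.3] Tz -0.04 t44.8
z0.1700 0.17 F [ 0.2 -0.1 -1.4] Tz 0.07 t46.3
lift False ('t46.8', array([ 0.6614, -0.0142,  0.1762]), 'F', array([-0.17,  0.95, -1.2 ]), 'T', array([-0.01,  0.02, -0.03]), 'op 0.0378', 'q7 -0.99')
('t47.4', array([ 0.661 , -0.0144,  0.2395]), 'F', array([-0.78, -0.43, -0.69]), 'T', array([ 0.01,  0.02, -0.01]), 'op 0.0380', 'q7 -0.95')
[(np.int32(64), array([0.4694, 0.1027]), array([0.078, 0.01 ])), (np.int32(64), array([ 0.4813, -0.093 ]), array([0.08 , 0.009])), (np.int32(48), array([0.5046, 0.0523]), array([0.023, 0.021]))]
```

View pics/s7c.png

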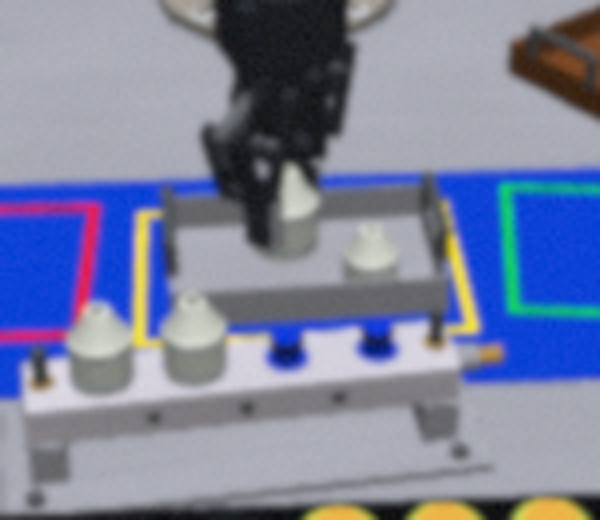

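```bash
sed -i 's/env.grip(.054)/env.grip(.050)/' h.py; python3 - <<'E'
from h import *
tc=(.4735,.0036); ty=np.radians(3.8)
place(tpt(tc,ty,.03,-.044),np.pi/2+ty)
print(cam(8))
pick(NZ[2]-[.0015,0])
print(cam(9))
E
```

```text
contact True ('t50.5', array([ 0.5066, -0.0384,  0.0841]), 'F', array([ 0.09, -1.11,  5.69]), 'T', array([-0.11,  0.08, -0.03]), 'op 0.0381', 'q7 0.82')
('t50.8', array([ 0.5062, -0.0376,  0.084 ]), 'F', array([0.21, 4.89, 0.79]), 'T', array([ 0.73, -0.06, -0.01]), 'op 0.0501', 'q7 0.82')
[(np.int32(63), array([0.4688, 0.1028]), array([0.077, 0.01 ])), (np.int32(68), array([ 0.4806, -0.0931]), array([0.079, 0.009])), (np.int32(45), array([0.5053, 0.0536]), array([0.024, 0.02 ])), (np.int32(46), array([ 0.5104, -0.0384]), array([0.02 , 0.021]))]
('t54.4', array([ 0.6682, -0.0719,  0.151 ]), 'F', array([-3.11,  0.1 ,  5.05]), 'T', array([-0.08,  0.71, -0.  ]), 'op 0.0381', 'q7 -0.27')
('t54.6', array([ 0.668 , -0.0718,  0.1515]), 'F', array([-0.66,  0.28,  2.85]), 'T', array([-0.05,  0.01,  0.01]), 'op 0.0377', 'q7 -0.27')
z0.1544 0.1545 F [ 1.8  2.1 -0.7] Tz -0.16 t57.0
z0.1570 0.1569 F [ 4.3 -1.5 -3. ] Tz 0.0 t58.6
z0.1596 0.1596 F [ 1.7  2.7 -0.7] Tz 0.03 t60.1
z0.1622 0.1623 F [ 4.8  1.  -2.4] Tz 0.03 t61.7
z0.1648 0.1649 F [-0.3  1.6  2.6] Tz -0.01 t63.2
z0.1674 0.1671 F [ 0.7 -0.2 -0.3] Tz -0.02 t64.8
z0.1700 0.17 F [ 0.  -0.3 -0.7] Tz -0.04 t66.3
lift False ('t66.8', array([ 0.6678, -0.0718,  0.1762]), 'F', array([ 0.97, -0.17, -0.34]), 'T', array([ 0.  ,  0.02, -0.03]), 'op 0.0378', 'q7 -0.87')
('t67.4', array([ 0.6673, -0.0719,  0.2395]), 'F', array([-0.29,  0.15, -0.41]), 'T', array([-0.02,  0.07,  0.03]), 'op 0.0380', 'q7 -0.83')
[(np.int32(62), array([0.4714, 0.1029]), array([0.077, 0.01 ])), (np.int32(47), array([0.5036, 0.0519]), array([0.023, 0.021])), (np.int32(43), array([ 0.5097, -0.039 ]), array([0.023, 0.021]))]
```

View pics/s9c.png

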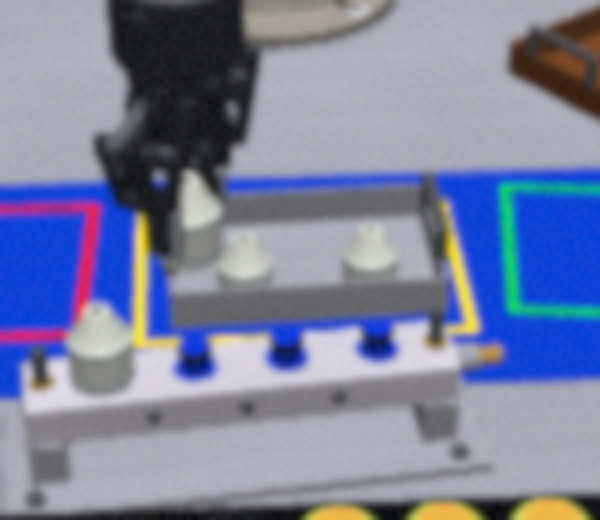

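```bash
python3 - <<'E'
from h import *
tc=(.4735,.0036); ty=np.radians(3.6)
place(tpt(tc,ty,-.029,.036),np.pi/2+ty)
print(cam(10))
pick(NZ[3]-[.0018,0])
print(cam(11))
E
```

```text
contact True ('t70.3', array([0.4425, 0.0376, 0.0839]), 'F', array([-0.92, -0.86,  6.4 ]), 'T', array([-0.07,  0.18,  0.01]), 'op 0.0379', 'q7 0.63')
('t70.6', array([0.4419, 0.0373, 0.0835]), 'F', array([-0.53,  0.7 ,  0.24]), 'T', array([ 0.  , -0.05, -0.03]), 'op 0.0496', 'q7 0.63')
[(np.int32(61), array([0.4694, 0.103 ]), array([0.079, 0.009])), (np.int32(42), array([0.4472, 0.0381]), array([0.02 , 0.022])), (np.int32(68), array([ 0.4788, -0.0932]), array([0.082, 0.009])), (np.int32(46), array([0.5036, 0.0537]), array([0.02 , 0.022])), (np.int32(48), array([ 0.5109, -0.0396]), array([0.019, 0.021]))]
('t74.2', array([ 0.6745, -0.1296,  0.1511]), 'F', array([-3.81, -1.48,  4.86]), 'T', array([-0.04,  0.68, -0.03]), 'op 0.0383', 'q7 -0.13')
('t74.5', array([ 0.6744, -0.1296,  0.1517]), 'F', array([-0.5 ,  0.37,  3.09]), 'T', array([ 0.03,  0.  , -0.05]), 'op 0.0378', 'q7 -0.13')
z0.1544 0.1543 F [ 2.6  0.3 -1.7] Tz -0.03 t76.9
z0.1570 0.1573 F [ 5.2 -0.2 -1.6] Tz -0.14 t78.4
z0.1596 0.1596 F [ 2.4 -0.  -0.7] Tz -0.01 t80.0
z0.1622 0.1623 F [ 5.7  0.6 -3.2] Tz -0.1 t81.5
z0.1648 0.1649 F [0.4 1.4 1.5] Tz 0.01 t83.1
z0.1674 0.1671 F [ 0.  -0.7 -0.7] Tz -0.03 t84.6
z0.1700 0.17 F [ 0.4  0.  -0.3] Tz -0.03 t86.2
lift False ('t86.6', array([ 0.6741, -0.1297,  0.1762]), 'F', array([ 0.13, -0.65, -0.31]), 'T', array([-0.01,  0.02, -0.06]), 'op 0.0379', 'q7 -0.73')
('t87.2', array([ 0.6736, -0.1297,  0.2395]), 'F', array([-0.57,  0.6 , -1.55]), 'T', array([-0.02,  0.05, -0.01]), 'op 0.0383', 'q7 -0.70')
[(np.int32(62), array([0.4697, 0.1035]), array([0.076, 0.01 ])), (np.int32(45), array([0.4464, 0.0374]), array([0.021, 0.021])), (np.int32(67), array([ 0.4801, -0.0931]), array([0.075, 0.009])), (np.int32(44), array([0.5024, 0.0526]), array([0.021, 0.021])), (np.int32(49), array([ 0.5097, -0.0387]), array([0.023, 0.021]))]
```

View pics/s11c.png

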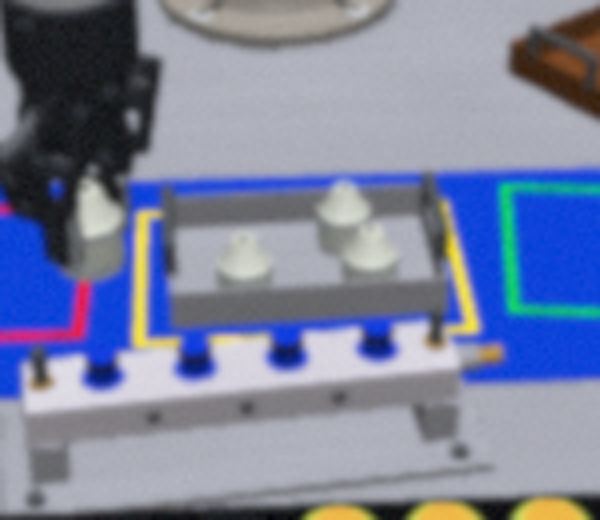

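Three nozzles are standing in the tray, all spigots are bare and nozzle 4 is in the jaws. The tray pose is unchanged, so I place the last one.

```bash
python3 - <<'E'
from h import *
tc=(.4735,.0038); ty=np.radians(3.4)
place(tpt(tc,ty,-.029,-.036),np.pi/2+ty)
env.reach([.5,-.33,.3],quat(np.pi/2)); print(st())
print(cam(12))
p,d,W=snap('top','t12'); print(tray(W,(-.2,.2),(.38,.56)))
cv2.imwrite('pics/t12c.png',cv2.resize(p[100:250,100:410],None,fx=2.55,fy=2.55,interpolation=cv2.INTER_CUBIC))
E
```

```text
contact True ('t90.3', array([ 0.447, -0.034,  0.084]), 'F', array([-0.97,  0.1 ,  8.34]), 'T', array([-0.11,  0.24,  0.01]), 'op 0.0382', 'q7 0.85')
('t90.5', array([ 0.4463, -0.0341,  0.0835]), 'F', array([-0.68,  0.49,  0.26]), 'T', array([-0.  , -0.02,  0.04]), 'op 0.0505', 'q7 0.85')
('t92.6', array([ 0.5002, -0.3278,  0.2994]), 'F', array([-0.17, -0.04,  0.26]), 'T', array([ 0.01,  0.01, -0.02]), 'op 0.0504', 'q7 1.64')
[(np.int32(62), array([0.4689, 0.1028]), array([0.081, 0.009])), (np.int32(40), array([0.4462, 0.0361]), array([0.02 , 0.021])), (np.int32(69), array([ 0.4788, -0.0931]), array([0.079, 0.009])), (np.int32(40), array([ 0.45  , -0.0333]), array([0.021, 0.021])), (np.int32(42), array([0.5041, 0.054 ]), array([0.021, 0.021])), (np.int32(44), array([ 0.5092, -0.0396]), array([0.021, 0.021]))]
[(np.int32(50), array([0.4999, 0.0503]), array([0.027, 0.023])), (np.int32(57), array([ 0.5062, -0.0395]), array([0.025, 0.026])), (np.int32(83), array([ 0.4748, -0.0949]), array([0.077, 0.01 ])), (np.int32(79), array([0.4665, 0.102 ]), array([0.077, 0.009])), (np.int32(54), array([ 0.4457, -0.0352]), array([0.024, 0.025])), (np.int32(50), array([0.4425, 0.0356]), array([0.022, 0.024]))]
```

View pics/s12c.png

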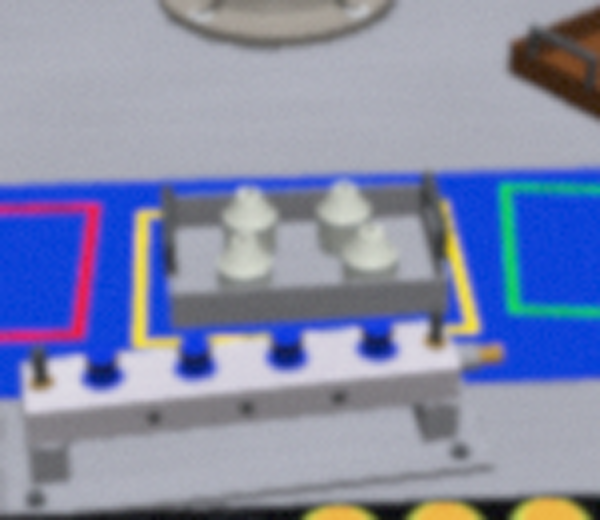

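View pics/t12c.png

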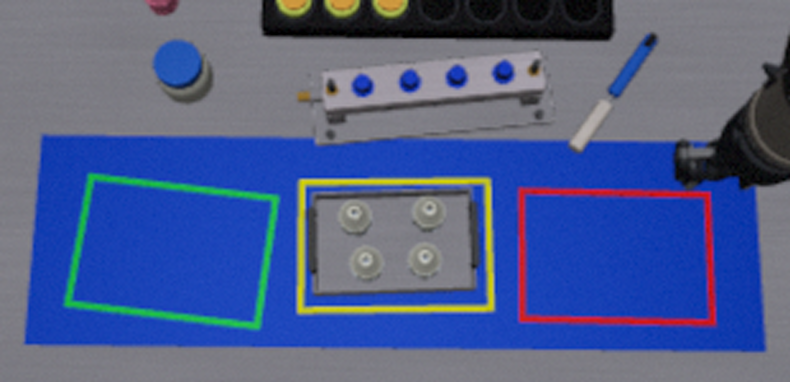

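All four stand in the tray, at crop (354,216), (429,212), (366,262) and (425,260). The spigots are bare and the bar is down. Now I grip the −y handle and slide the tray slowly to red.

```bash
python3 - <<'E'
from h import *
h=np.array([.4758,-.0944]); ty=np.radians(2.5)
env.reach([*h,.2],quat(np.pi/2+ty)); env.grip(.034)
print(env.movel([*h,.1132],.1,stop_force=10),st())
env.grip(0.,50); print(st()); snap('scene','s13')
c=np.array([.4604,-.2788]); yaw=np.radians(-.7); yd=np.array([-np.sin(yaw),np.cos(yaw)]); t=c-.0985*yd
print(env.movel([*t,.1132],.05,rot=quat(np.pi/2+yaw)),st())
snap('scene','s14')
E
```

```text
False ('t95.0', array([ 0.4762, -0.0943,  0.1136]), 'F', array([-0.4 ,  0.07,  0.02]), 'T', array([ 0.  , -0.01,  0.03]), 'op 0.0344', 'q7 1.04')
('t95.4', array([ 0.4762, -0.0943,  0.1138]), 'F', array([-1.1 , -0.21,  5.92]), 'T', array([ 0.08,  0.22, -0.02]), 'op 0.0080', 'q7 1.04')
False ('t101.3', array([ 0.4605, -0.374 ,  0.1139]), 'F', array([0.93, 8.56, 6.65]), 'T', array([ 1.78, -0.05, -0.01]), 'op 0.0078', 'q7 1.56')
```

View pics/s14.png

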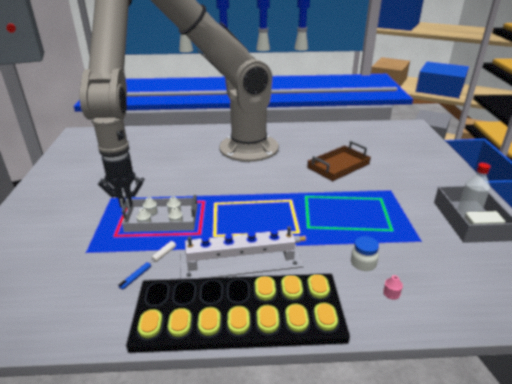

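The tray is in red with four nozzles upright at about (144,213)–(177,208). I release, retreat clear and check.

```bash
python3 - <<'E'
from h import *
s=env.get_state()['tcp_pos']
env.grip(.034); env.movel([.4605,-.377,.22],.1)
env.reach([.5,.1,.35],quat(np.pi/2)); env.dwell(.5); print(st())
for n,f in (('top','t15'),('scene','s15')):
    p,d,W=snap(n,f); b=blobs(W,.045,.07,(.36,.58),(-.45,-.1),25); print(n,[(o[2],o[3],o[4]) for o in b])
    if n=='top': cv2.imwrite('pics/t15c.png',cv2.resize(p[100:250,100:410],None,fx=2.55,fy=2.55,interpolation=cv2.INTER_CUBIC))
    else: cv2.imwrite('pics/s15c.png',cv2.resize(p[170:300,90:320],None,fx=3.4,fy=3.4,interpolation=cv2.INTER_CUBIC))
    print('bar', np.nanmedian(W[...,2][(W[...,2]>.06)&(W[...,2]<.082)&(W[...,0]>.63)&(W[...,0]<.7)&(W[...,1]>-.15)&(W[...,1]<.06)]))
E
```

```text
('t105.2', array([0.5   , 0.0999, 0.35  ]), 'F', array([ 0.7 , -0.48, -0.15]), 'T', array([-0.05, -0.01, -0.09]), 'op 0.0339', 'q7 0.89')
top [(array([ 0.4884, -0.1778,  0.0601]), array([ 0.4873, -0.1777]), array([0.03 , 0.008])), (array([ 0.4929, -0.2295,  0.0516]), array([ 0.4941, -0.2302]), array([0.024, 0.024])), (array([ 0.4924, -0.3196,  0.0517]), array([ 0.4928, -0.3219]), array([0.024, 0.027])), (array([ 0.4608, -0.3735,  0.0601]), array([ 0.4594, -0.3746]), array([0.011, 0.075])), (array([ 0.433 , -0.2408,  0.0517]), array([ 0.4353, -0.241 ]), array([0.022, 0.027])), (array([ 0.4337, -0.3113,  0.0522]), array([ 0.4335, -0.3124]), array([0.023, 0.022]))]
bar 0.07141425744351879
scene [(array([ 0.471 , -0.176 ,  0.0572]), array([ 0.4645, -0.1763]), array([0.009, 0.081])), (array([ 0.4673, -0.372 ,  0.0566]), array([ 0.4615, -0.3729]), array([0.01 , 0.079])), (array([ 0.4393, -0.3112,  0.0512]), array([ 0.4387, -0.3119]), array([0.023, 0.019])), (array([ 0.4391, -0.2407,  0.0512]), array([ 0.4373, -0.2393]), array([0.023, 0.022])), (array([ 0.4981, -0.2288,  0.0515]), array([ 0.4969, -0.2298]), array([0.024, 0.019])), (array([ 0.4987, -0.3191,  0.0512]), array([ 0.4978, -0.3185]), array([0.022, 0.022]))]
bar 0.0699717400874877
```

View pics/t15c.png

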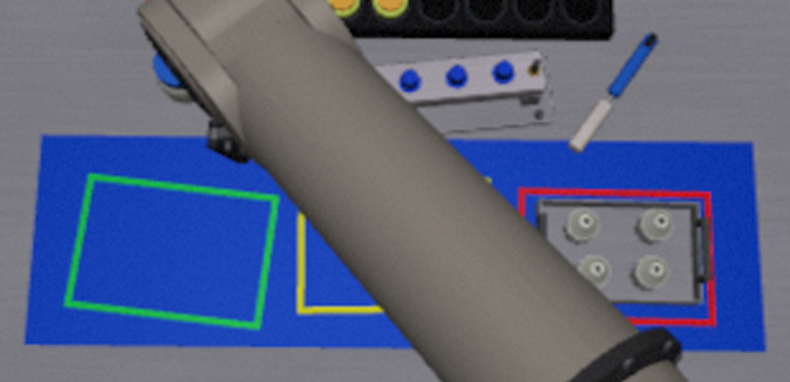

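View pics/s15c.png

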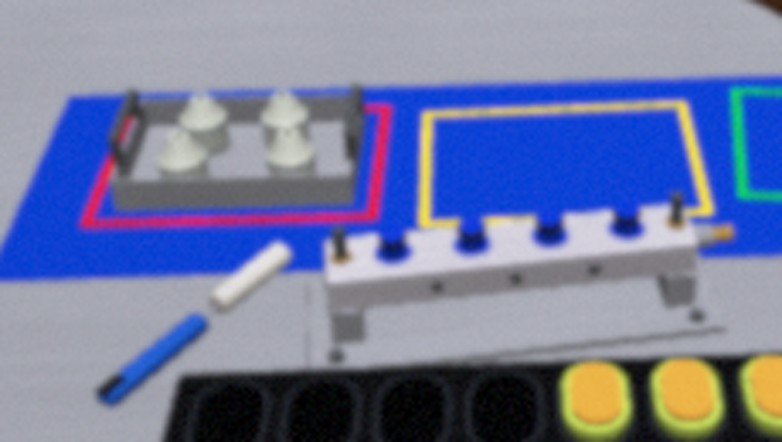

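The tray centre is about (0.462, −0.275) against red at (0.459, −0.279), which is roughly 5 mm off. All nozzles are upright and the bar is at 0.070. I hand it in.

```bash
python3 - <<'E'
from h import *
p,d,W=snap('scene','s16'); b=blobs(W,.045,.07,(.36,.58),(-.45,-.1),25); print([o[3] for o in b])
job.job_done()
E
```

```text
[array([ 0.4659, -0.1762]), array([ 0.4635, -0.3728]), array([ 0.4365, -0.3112]), array([ 0.4393, -0.2414]), array([ 0.4958, -0.228 ]), array([ 0.498 , -0.3204])]
the job is handed in; nothing more can be done
```

I finished the job and handed it in at about 105 s; no verdict is reported. I slid the tray by its handle from green to yellow and twisted all four white nozzles off their spigots. I stood them in the tray and slid the loaded tray to red.

**Tray:** in the last pictures its centre was about 5 mm from red's, turned about 1–2°, against limits of 22 mm and about 11°.

**Nozzles and bar:** all four nozzles stood tip up in the tray. The bar top read 70–71 mm, so it was down on its rest. The readings I took between twists showed under 5 N of upward pull.

**Other things:** I never reached for the tub, the brush, the brown tray or the pink nozzle. The arm was clear of everything at hand-in.

**What disagreed or went less than cleanly:**
- The two cameras differed by 2–5 mm in x. I corrected for this using the grip forces on each nozzle.
- While releasing the first two nozzles, the gripper pushed on the tray with about 5 N and it turned about 2° before I noticed. I placed the last two further in, with no contact.
- In the last top picture the arm hid part of the tray's +y handle. The tray position there rests mainly on the scene camera and the other handle.

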